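Press and slide a sample carrier home under the leaf spring, then start the reader

TASK

The aluminium sample carrier lies on the sprung bed of the sample reader. With closed fingertips press it down on its ribbed pad so that its nose clears the underside of the steel strap, and keep it pressed while pushing it against its thumb ridge under the strap and the leaf spring until its nose is fully home against the end stop. Then press the start button on the control box beside the reader right in and let go; do not grip or lift anything, and leave the glassware and other things around alone.

Things in the scene. Friction and masses are not known exactly. Their poses are not given: they have to be found in the camera images.
- reader: Fixed sample reader: grey base 290 x 110 x 10 mm (own x -180 to +110 mm) with an open channel along its x axis. Origin: underside of the base, on the table, on the channel's centre line; +x is the way the carrier is pushed home, z up. Two grey-painted rails guide the carrier (inner faces y = +-32.5 mm, tops z = 30 mm). The sprung bed lies between them.
- strap (a point): Middle of the underside of the flat steel strap that crosses the channel, at reader x = 23 mm, z = 33 mm. The strap is 16 mm wide along x (reader x = 15 to 31 mm), 8 mm thick (top z = 41 mm), on posts at y = +-48 mm with screw heads up to z = 44 mm.
- leaf (a joint): Lift of the thin steel leaf spring behind the strap, rad, 0 = at rest. It is 34 mm wide and slopes down from the strap to reader x = 77 mm, free end at about z = 28 mm. The nose lifts it in passing; it bears on the carrier's top with about 5 to 10 N and drags.
- stop (a point): Middle of the end stop's face, where the nose ends up: reader x = 90 mm, z = 29 mm. The stop is 12 mm thick, its top at z = 36 mm.
- carrier: Loose flat aluminium carrier 140 x 62 x 14 mm, about 0.25 kg, a round white sample near its nose. Origin: centre of its underside; +x to its nose (70 mm ahead), along reader +x. It starts level, nose 6 to 33 mm short of the strap, underside at 22 mm, top at 36 mm: 3 mm too high for the strap. Home: origin at reader x = 20 mm. Under the strap it stays down when let go.
- pad (a point): The place to press: middle of the ribbed pad on the carrier's top face, carrier x = -45 mm, z = 14 mm. The pad is 42 mm long (x = -70 to -28 mm), 62 mm wide, never below the rails' tops. It ends at the thumb ridge to push against: x = -28 to -22 mm, 50 mm wide, 10 mm tall (z = 14 to 24 mm).
- bed (a joint): How far the sprung bed under the carrier is pressed down, m: 0 = up, 0.006 = bottom. Including the carrier's weight about 7 N starts it and 13 N bottoms it. At 0.003 the carrier's top is level with the strap's underside, so press 0.004 or more to go under; at the bottom the carrier's top is at 30 mm.
- control: Control box, fixed to the table, white plastic, 80 x 70 x 30 mm, standing left or right of the reader with its sides about parallel to the reader's. Origin at the centre of its underside. The start button is on its top, 15 mm from the centre towards its own -x; a black display strip is on the other half.
- start_top (a point): Centre of the top face of the round grey start button, 28 mm across, on the control box; it is pressed straight down.
- start (a joint): Travel of the start button, m: 0 = out, 0.006 = fully in (5 N); springs back. It counts as pressed beyond 0.004.
- jar: Loose white jar with black lid, 56 mm wide, 60 mm tall, beside the reader on the side opposite to the control box. Origin: centre of underside. Leave alone.
- reagent: Loose amber bottle, 60 mm wide, 125 mm tall. Origin: centre of underside. Leave alone.
- flask: Loose conical glass flask, 74 mm wide, 115 mm tall. Origin: centre of underside. Leave alone.
- beaker: Loose glass beaker, 60 mm wide, 75 mm tall, beyond the end stop. Origin: centre of underside. Leave alone.
- funnel: Loose red funnel standing mouth down, 84 mm wide, 75 mm tall. Origin: centre of underside. Leave alone.
- spatula: Loose slim steel lab spatula, 160 mm long, a rod with flattened ends, lying flat to the left of the reader. Origin: middle of its underside. Leave alone.
- cup: Loose steel ring-shaped sample cup, 36 mm wide, 14 mm tall. Origin: centre of underside. Leave alone.
Not all that is in view belongs to the job. What is meant by the carrier is not brown or yellow, and is the larger of those in its own colour.

How it is judged:
By the outcome, as a careful person would: the job done as asked, in the order asked, and still so for the second after the job is handed in, with the robot touching nothing.
It also fails if it takes over 45 s, if anything falls off the work surface, if the arm or the gripper's body presses on something with over 40 N, if the wrist force passes 120 N, or if a joint passes its speed limit or range.

ROBOT

A 7-joint arm with a two-finger parallel gripper is mounted at the origin on the work surface. World frame = base frame: x ahead of the robot, y to its left, z up, the work surface at z = 0. Lengths are in m, angles in rad, forces in N, time in s.
With the tool pointing down it reaches from about 0.4 to 0.875 m from the base axis. Payload 19.3 kg.
Tool frame: the origin (TCP) lies at the very end of the fingers, on their centre line; the grasp point (between the pads) lies 19 mm behind it; z points along the fingers, y is the direction in which the jaws open and shut (so a half turn about z gives the same grasp; the last joint's range is limited). The gripper opens to 85 mm and grips with 20 to 120 N. Pads are 22 mm wide; open, the fingers measure 114 mm over their backs; the gripper's body (76 mm by 85 mm) begins 54 mm behind the grasp point. The pads swing forward as they close: fully open they stand 13 mm farther back than shut.
Start: joints at [1.247, 0.521, -0.036, 1.599, 0.021, 1.021, -0.113], TCP at [0.157, -0.605, 0.231] pointing down, gripper open.
Joint ranges: [-2.91, 2.91], [-0.3, 2.13], [-1.5, 1.42], [0.17, 2.43], [-1.26, 4.41], [0.16, 1.93], [-2.52, 2.52]. Speed limits (rad/s): [1.89, 1.89, 2.39, 2.39, 3.01, 3.01, 3.01].

INTERFACE

Orientations are given as [roll, pitch, yaw] about the fixed x, y, z axes, in that order (R = Rz(yaw) Ry(pitch) Rx(roll)).
In Python, from workcell import bot gives the robot as it stands.
- The arm moves only by the tool carry_out, never from a script. Its argument "targets" is a list of rows, each a list of 7 numbers: the shift along the tool's x, y, z in mm, then the turn, a rotation vector about the tool's x, y, z in units of 6 degrees (1.0 is 6 degrees), then the closure in counts, from 0 (fully open) to 255 (shut). A call has 1 to 5 rows; each row shifts and turns the commanded pose from where the row before left it, along the tool's axes as they then stand; what a row does not reach is not made up. A row lasts 1/12 s, in which the tool goes at most 41.7 mm and 7.16 degrees, less where a joint would pass 70% of its speed; a pose out of reach is approached as far as the arm can. A call is refused whole if a number of a shift passes 41.7 or a number of a turn 1, either way. A call with a gripper value outside its range is refused whole. The fingers move at their own pace and stop on an object; "force" is the grip in N (left out, the last holds). Time passes only in rows, so rows that do not move let the fingers close. It gives the time, the measured TCP pose, the force and the opening at its end, in the units of the state.
- bot.observe(): the state, without advancing time (a new reading comes with each control period).
- bot.grab_frame(name): name is "scene" or "top" or "wrist"; returns a dict with "color" (384x512x3 uint8, red, green, blue), "z_map" (384x512 float32, m along the optical axis (not along the pixel's ray), 0 where there is no reading), "K" (3x3 intrinsics, pixels), "cam_to_world" (4x4, takes a point from camera to world coordinates); the wrist camera has in their place "T_tool_cam" (4x4, takes a point from camera to tool coordinates, whose origin is the TCP and whose axes are the flange's). Camera axes: x right, y down, z forward; pixel columns grow to the right and rows downward; lengths in m; the calibration is good to about 2 mm. The wrist camera is an equidistant fisheye: a pixel r from the principal point sees the ray r / f radians off the axis. A picture is of the moment at which its call begins: read the wrist's pose just before it.
- bot.job_done(): hands the job in, once; it reports no verdict.
The state is a dict: "clock": time; "qpos": joint angles; "qd": joint speeds; "joint_efforts": joint torques, N m; "position": TCP position; "tool_rot": TCP orientation; "force": force on the tool from outside, world axes, zero at the start; "moment": the same for the moment, N m; "grip_width": finger opening in m.
Only numpy, scipy, OpenCV 4.12 (cv2) and the standard library are available. Lean on these libraries where they do the work, as an engineer would, in place of code of your own. Each camera call takes 0.05 s, during which the arm holds its last target. There are 200 camera calls.

## Working session

There is one attempt and no reset: what is moved stays moved. The work goes in short steps, Python scripts to look and compute and a tool call to move; the robot and the scene stay as the last step left them, time stands still between calls to the robot, and variables do not carry over. Pictures are saved under pics/ and viewed, about 8 in all and at most 12, crops included, and the job is handed in when it is done.

Besides the shell and the picture viewer there is one more tool, called after "Emit:" as name(argument=value, ...) on one line, values as JSON. carry_out: Moves the arm, as the interface text tells. Its arguments: {"type":"object","properties":{"targets":{"type":"array","items":{"type":"array","items":{"type":"number"}}},"force":{"type":"number"}},"required":["targets"]}

```bash
mkdir -p pics; ls
python3 - <<'E'
from workcell import bot
import cv2, numpy as np
s=bot.observe(); print(s)
for n in ("top","scene"):
    f=bot.grab_frame(n); np.savez(f"{n}0.npz",**f)
    cv2.imwrite(f"pics/{n}0.png",cv2.resize(f["color"][:,:,::-1],None,fx=1.5,fy=1.5))
    print(n,f["K"],f["cam_to_world"])
E
```

```text
pics
{'clock': 0.0, 'qpos': array([ 1.24678345,  0.52203703, -0.03634776,  1.59999761,  0.02117315,
        1.02111149, -0.11281425]), 'qd': array([ 0.00028459, -0.00053142, -0.00218171,  0.00123984, -0.00205234,
        0.00123366,  0.00032407]), 'joint_efforts': array([-1.75153004e-04, -9.27128720e+01,  1.98004268e+00, -3.69937384e+01,
        1.78249466e-02,  8.26110248e-03, -6.61084891e-05]), 'position': array([ 0.1568319 , -0.60464959,  0.23071488]), 'tool_rot': array([-3.14042390e+00,  5.10200958e-05,  2.53792107e-01]), 'force': array([-0.33527125,  0.30606961, -0.42322887]), 'moment': array([-0.02426342,  0.00995687, -0.00625392]), 'grip_width': 0.08519627401414884}
top [[491.46682852   0.         253.80652996]
 [  0.         491.46682852 197.28668774]
 [  0.           0.           1.        ]] [[-0.01475455 -0.98092244  0.19383877  0.36463891]
 [-0.99982463  0.01223766 -0.01417552  0.01541793]
 [ 0.01153295 -0.19401393 -0.98093098  1.10094515]
 [ 0.          0.          0.          1.        ]]
scene [[468.17034496   0.         252.81507856]
 [  0.         468.17034496 200.49046171]
 [  0.           0.           1.        ]] [[ 0.52289372  0.66587655 -0.53215653  1.08365349]
 [ 0.85239669 -0.4095215   0.32513387 -0.30881345]
 [-0.00143052 -0.62361892 -0.78172719  0.83904242]
 [ 0.          0.          0.          1.        ]]
```

View pics/top0.png

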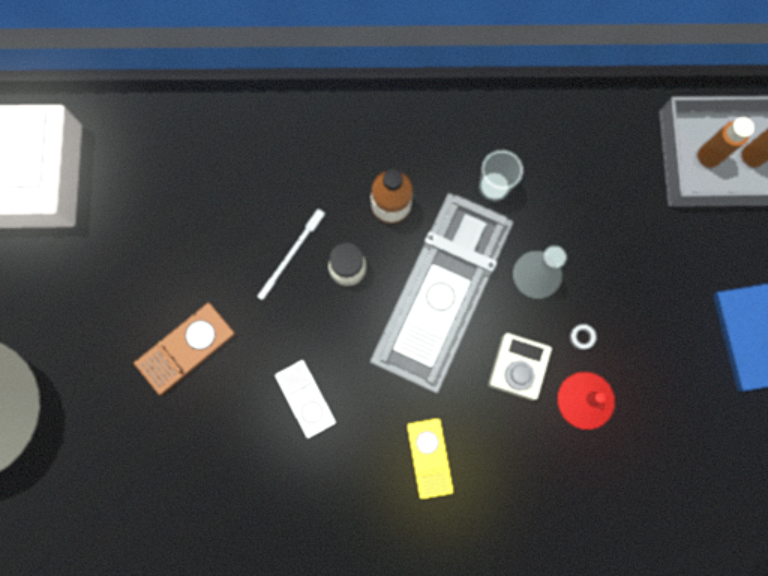

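View pics/scene0.png

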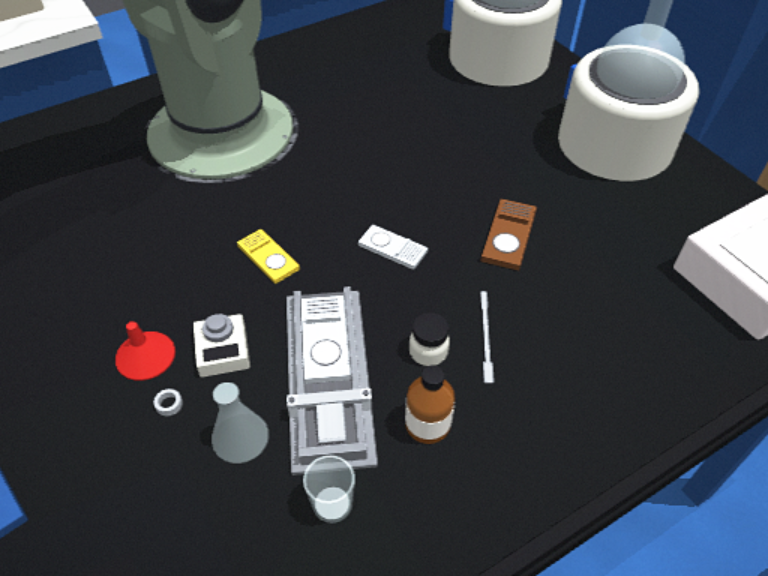

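The top view (1.5x) shows the reader running from (405,375) to (482,206), strap screws at about (431,238) and (491,264), the silver carrier at (433,315) and the control box right of it with its button at (519,374). The small silver block at (305,398), the brown one and the yellow one are decoys. The scene view agrees: thumb ridge near the robot, jar and bottle on the left, flask beyond the box.

```bash
cat > h.py <<'E'
import numpy as np, cv2
def ray(f,px,z):
    K,T=f["K"],f["cam_to_world"]
    px=np.atleast_2d(px).astype(float)
    d=np.c_[(px[:,0]-K[0,2])/K[0,0],(px[:,1]-K[1,2])/K[1,1],np.ones(len(px))]@T[:3,:3].T
    return T[:3,3]+d*((z-T[2,3])/d[:,2])[:,None]
def cloud(f):
    K,T=f["K"],f["cam_to_world"]; v,u=np.mgrid[:384,:512]; Z=f["z_map"]
    P=np.stack([(u-K[0,2])/K[0,0]*Z,(v-K[1,2])/K[1,1]*Z,Z],-1)
    return P@T[:3,:3].T+T[:3,3]
E
python3 - <<'E'
from h import *
f=dict(np.load("top0.npz")); C=cloud(f)
s=2/3
p=lambda *a:np.array(a)*s
print("screws",ray(f,[p(431,238),p(491,264)],.044).round(4).tolist())
print("button",ray(f,p(519,374),.036).round(4), "depth z",C[249,346].round(4))
print("base corners",ray(f,[p(372,360),p(437,390),p(512,218),p(452,195)],.01).round(4).tolist())
# carrier by colour
hsv=cv2.cvtColor(f["color"],cv2.COLOR_RGB2HSV)
m=((hsv[...,2]>190)&(hsv[...,1]<40)).astype(np.uint8)
roi=np.zeros_like(m); cv2.fillPoly(roi,[np.int32([p(372,360),p(437,390),p(490,268),p(430,240)])],1); 
m=cv2.morphologyEx(m&roi,cv2.MORPH_CLOSE,np.ones((7,7)))
c=max(cv2.findContours(m,0,2)[0],key=cv2.contourArea)
w=ray(f,c[:,0,:],.036)[:,:2]
r=cv2.minAreaRect((w*1000).astype(np.float32)); print("carrier rect",r, cv2.boxPoints(r).round(1).tolist())
# scene rays to same
g=dict(np.load("scene0.npz"))
print("scene screws",ray(g,[p(368,393),p(292,400)],.044).round(4).tolist())
print("scene button",ray(g,p(217,325),.037).round(4))
# depth-based: near table z and box top
for q in [(519,374),(500,345),(433,315),(420,345),(490,264),(460,250),(405,375)]:
    u,v=(np.array(q)*s).astype(int); print(q,C[v,u].round(4))
E
```

```text
screws [[0.6603, -0.0759, 0.044], [0.6195, -0.1634, 0.044]]
button [[ 0.4576 -0.1982  0.036 ]] depth z [0.3646 0.0154 1.1009]
base corners [[0.4835, 0.014, 0.01], [0.438, -0.0812, 0.01], [0.7003, -0.2049, 0.01], [0.7385, -0.1134, 0.01]]
carrier rect ((548.140625, -75.32673645019531), (103.31938171386719, 201.2060546875), 63.98688888549805) [[435.1000061035156, -77.5999984741211], [615.9000244140625, -165.89999389648438], [661.2000122070312, -73.0], [480.3999938964844, 15.199999809265137]]
scene screws [[0.6666, -0.0716, 0.044], [0.6239, -0.1613, 0.044]]
scene button [[ 0.4544 -0.1949  0.037 ]]
(519, 374) [0.3646 0.0154 1.1009]
(500, 345) [ 0.5036 -0.1768  0.0082]
(433, 315) [ 0.5457 -0.0748  0.0358]
(420, 345) [ 0.5011 -0.0558  0.0402]
(490, 264) [ 0.62   -0.1608  0.0423]
(460, 250) [ 0.6438 -0.1174  0.0406]
(405, 375) [ 0.4605 -0.0344  0.0113]
```

Emit:
carry_out(targets=[[0,0,0,0,0,1,255],[0,0,0,0,0,1,255],[0,0,0,0,0,1,255],[0,0,0,0,0,1,255],[0,0,0,0,0,1,255]], force=40)

```text
clock: 0.52
position: [0.1569, -0.6048, 0.231]
tool_rot: [-3.141, 0.0, -0.275]
force: [-0.2, -0.6, 0.2]
grip_width: 0.0253
```

Emit:
carry_out(targets=[[0,0,0,0,0,1,255],[0,0,0,0,0,0.6,255],[6,-40,0,0,0,0,255],[6,-40,0,0,0,0,255],[6,-40,0,0,0,0,255]])

```text
clock: 0.93
position: [0.2243, -0.5023, 0.2307]
tool_rot: [-3.141, 0.001, -0.438]
force: [1.4, -0.7, 0.5]
grip_width: 0.0002
```

Emit:
carry_out(targets=[[6,-40,0,0,0,0,255],[6,-40,0,0,0,0,255],[6,-40,0,0,0,0,255],[6,-40,0,0,0,0,255],[6,-40,0,0,0,0,255]])

```text
clock: 1.35
position: [0.3365, -0.3336, 0.2313]
tool_rot: [3.142, 0.0, -0.438]
force: [0.9, -1.2, -0.2]
grip_width: -0.0002
```

Emit:
carry_out(targets=[[6,-40,0,0,0,0,255],[6,-40,0,0,0,0,255],[6,-40,0,0,0,0,255],[6,-40,0,0,0,0,255],[6,-40,0,0,0,0,255]])

```text
clock: 1.77
position: [0.4484, -0.165, 0.2313]
tool_rot: [3.142, 0.0, -0.437]
force: [1.0, -1.2, 0.6]
grip_width: 0.0003
```

Emit:
carry_out(targets=[[4,-39,0,0,0,0,255],[4,-39,0,0,0,0,255],[0,-38,0,0,0,0,255],[0,0,0,0,0,0,255],[0,0,0,0,0,0,255]])

```text
clock: 2.18
position: [0.5046, -0.0633, 0.2309]
tool_rot: [-3.141, 0.001, -0.434]
force: [-0.1, -0.4, -0.5]
grip_width: -0.0001
```

Run:
```python
from workcell import bot
import cv2, numpy as np
s=bot.observe(); print(s["position"],s["tool_rot"],s["force"],s["qpos"])
f=bot.grab_frame("wrist"); np.savez("wrist1.npz",**f,pos=s["position"],rot=s["tool_rot"])
cv2.imwrite("pics/wrist1.png",cv2.resize(f["color"][:,:,::-1],None,fx=1.5,fy=1.5))
print(f["K"],f["T_tool_cam"])
```

```text
[ 0.50457242 -0.06326789  0.23087503] [-3.14144109e+00  8.36704462e-04 -4.33687152e-01] [-0.1093102  -0.44655514 -0.46434541] [ 0.0866587   0.33934321 -0.09925961  1.89913582  0.04130347  0.90576631
 -2.03697736]
[[297.31863964   0.         257.0687705 ]
 [  0.         297.31863964 191.72999327]
 [  0.           0.           1.        ]] [[-3.66315680e-05 -9.62450977e-01 -2.71455548e-01  6.89168069e-02]
 [ 9.99999605e-01 -2.76174317e-04  8.44236524e-04 -1.09637040e-04]
 [-8.87505318e-04 -2.71455410e-01  9.62450608e-01 -1.43091185e-01]
 [ 0.00000000e+00  0.00000000e+00  0.00000000e+00  1.00000000e+00]]
```

View pics/wrist1.png

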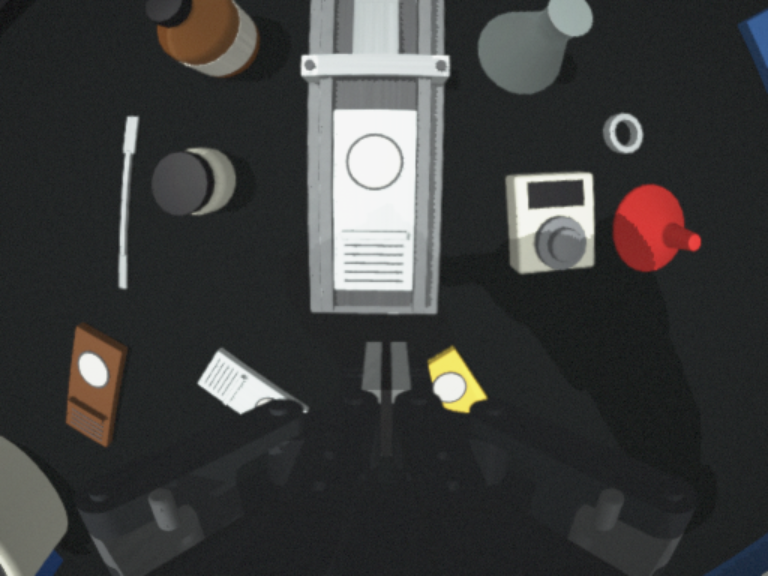

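The wrist view (1.5x) shows the carrier with nose edge at row 110 (cols 334–417), tail edge at row 290, ridge near row 236, strap screws at (310,65) and (442,66), and the button cap at about (568,247) on a wider collar at (560,240). The shut fingertips are at (387,343).

```bash
cat >> h.py <<'E'
from scipy.spatial.transform import Rotation as R
def wrays(f,px):
    px=np.atleast_2d(px).astype(float); K,T=f["K"],f["T_tool_cam"]
    d=px-[K[0,2],K[1,2]]; r=np.hypot(*d.T); th=r/K[0,0]
    v=np.c_[d/r[:,None]*np.sin(th)[:,None],np.cos(th)]
    W=R.from_euler("xyz",f["rot"]).as_matrix()
    return W@T[:3,3]+f["pos"], v@T[:3,:3].T@W.T
def wray(f,px,z):
    o,v=wrays(f,px); return o+v*((z-o[2])/v[:,2])[:,None]
E
python3 - <<'E'
from h import *
f=dict(np.load("wrist1.npz")); s=2/3
p=lambda *a:np.array(a)*s
scr=wray(f,[p(310,65),p(442,66)],.044); print("screws",scr.round(4).tolist())
cor=wray(f,[p(334,110),p(417,110),p(332,289),p(412,291)],.036); print("carrier",cor.round(4).tolist())
b=wray(f,[p(310,312),p(437,313)],.01); print("base end",b.round(4).tolist())
rt=wray(f,[p(342,231),p(408,231)],.046); print("ridge top far",rt.round(4).tolist())
yd=scr[0]-scr[1]; print("yaw screws",np.degrees(np.arctan2(-yd[0],yd[1])))
ax=cor[:2].mean(0)-cor[2:].mean(0); print("yaw carrier",np.degrees(np.arctan2(ax[1],ax[0])),np.linalg.norm(ax))
a=np.radians(-25); X=np.array([np.cos(a),np.sin(a)]);Y=np.array([-X[1],X[0]])
o=scr.mean(0)[:2]-.023*X; print("origin",o)
for n,q in (("nose",cor[:2]),("tail",cor[2:]),("base",b),("ridge",rt)):
    d=q[:,:2]-o; print(n,(np.c_[d@X,d@Y]*1000).round(1).tolist())
# button triangulation
t,g=dict(np.load("top0.npz")),dict(np.load("scene0.npz"))
for n,pw,pt,ps in (("cap",p(568,247),p(519,374),p(217,322)),):
    for z in (.03,.036,.042,.048,.054): print(z,wray(f,pw,z)[0,:2].round(4),ray(t,pt,z)[0,:2].round(4),ray(g,ps,z)[0,:2].round(4))
print("box top corners",wray(f,[p(507,175),p(592,172),p(594,265),p(513,272)],.03).round(4).tolist())
for n,fr,(x0,y0,x1,y1) in (("wb",f,(325,100,410,190)),("tb",t,(315,210,375,275)),("sb",g,(115,195,180,260))):
    cv2.imwrite(f"pics/{n}.png",fr["color"][y0:y1,x0:x1,::-1])
a=[cv2.resize(cv2.imread(f"pics/{n}.png"),(260,260),interpolation=cv2.INTER_CUBIC) for n in ("wb","tb","sb")]
cv2.imwrite("pics/btn.png",np.hstack(a))
E
```

```text
screws [[0.6599, -0.0742, 0.044], [0.6179, -0.1614, 0.044]]
carrier [[0.6216, -0.0752, 0.036], [0.5953, -0.1312, 0.036], [0.4972, -0.0132, 0.036], [0.4691, -0.07, 0.036]]
base end [[0.4813, 0.0198, 0.01], [0.4342, -0.08, 0.01]]
ridge top far [[0.5363, -0.0424, 0.046], [0.5156, -0.0869, 0.046]]
yaw screws -25.725715734984824
yaw carrier -26.17315148344116 0.13962064986540673
origin [ 0.61808056 -0.10807444]
nose [[-10.7, 31.3], [-10.9, -30.6]]
tail [[-149.6, 34.9], [-151.1, -28.5]]
base [[-178.0, 58.1], [-178.5, -52.2]]
ridge [[-101.9, 25.0], [-101.9, -24.1]]
0.03 [ 0.447  -0.2035] [ 0.4581 -0.1994] [ 0.4439 -0.1917]
0.036 [ 0.4491 -0.2016] [ 0.4576 -0.1982] [ 0.4487 -0.1926]
0.042 [ 0.4512 -0.1996] [ 0.457 -0.197] [ 0.4534 -0.1935]
0.048 [ 0.4533 -0.1977] [ 0.4565 -0.1958] [ 0.4582 -0.1943]
0.054 [ 0.4554 -0.1957] [ 0.456  -0.1946] [ 0.4629 -0.1952]
box top corners [[0.522, -0.1761, 0.03], [0.4971, -0.2465, 0.03], [0.4223, -0.2213, 0.03], [0.4471, -0.1514, 0.03]]
```

View pics/btn.png

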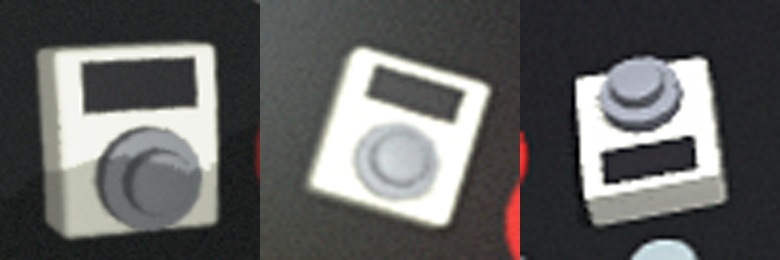

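The three crops show the grey cap (28 mm) standing on a wider collar near the box end. Triangulating puts the cap top at about (0.456, -0.196, 0.048). The carrier is about 101 mm from home. I'll centre over the pad and descend.

Emit:
carry_out(targets=[[-3,-10,20,0,0,0.12,255],[0,0,40,0,0,0,255],[0,0,40,0,0,0,255],[0,0,40,0,0,0,255],[0,0,0,0,0,0,255]])

```text
clock: 2.65
position: [0.5016, -0.0561, 0.0855]
tool_rot: [3.137, 0.009, -0.451]
force: [-2.2, 0.5, -0.8]
grip_width: -0.0002
```

Emit:
carry_out(targets=[[0,0,20,0,0,0,255],[0,0,15,0,0,0,255],[0,0,5,0,0,0,255],[0,0,0,0,0,0,255]])

```text
clock: 2.98
position: [0.5056, -0.0558, 0.052]
tool_rot: [3.141, 0.0, -0.451]
force: [-1.0, 0.2, -0.3]
grip_width: -0.0
```

Run:
```python
from workcell import bot
import cv2, numpy as np
s=bot.observe(); print(s["position"],s["tool_rot"],s["force"])
f=bot.grab_frame("wrist"); np.savez("wrist2.npz",**f,pos=s["position"],rot=s["tool_rot"])
cv2.imwrite("pics/wrist2.png",cv2.resize(f["color"][:,:,::-1],None,fx=1.5,fy=1.5))
```

```text
[ 0.50563276 -0.05576102  0.05199003] [ 3.14105924e+00  2.99946860e-04 -4.51100208e-01] [-1.00777409  0.1894765  -0.3255342 ]
```

View pics/wrist2.png

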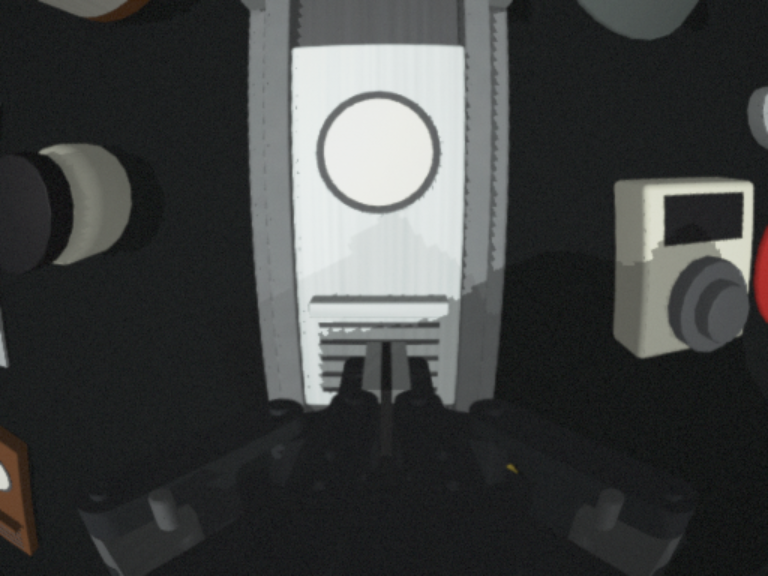

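The tips (387,342) stand over the ribbed pad, just behind the ridge (rows 297–320), and about 2 mm right of the carrier's centre line. Pressing down now.

Emit:
carry_out(targets=[[0,-2,10,0,0,0,255],[0,0,5,0,0,0,255],[0,0,3,0,0,0,255],[0,0,2,0,0,0,255],[0,0,0,0,0,0,255]])

```text
clock: 3.45
position: [0.5071, -0.0531, 0.0314]
tool_rot: [-3.141, -0.001, -0.45]
force: [1.3, 0.7, 7.3]
grip_width: -0.0001
```

Emit:
carry_out(targets=[[0,0,1,0,0,0,255],[0,0,1,0,0,0,255],[0,0,0,0,0,0,255]])

```text
clock: 3.7
position: [0.5071, -0.0531, 0.0299]
tool_rot: [-3.141, -0.001, -0.45]
force: [-1.0, 0.3, 12.4]
grip_width: 0.0
```

Emit:
carry_out(targets=[[2,0,0.5,0,0,0,255],[4,0,0,0,0,0,255],[4,0,0,0,0,0,255],[4,0,0,0,0,0,255],[0,0,0,0,0,0,255]])

```text
clock: 4.12
position: [0.5164, -0.0579, 0.0295]
tool_rot: [3.14, 0.006, -0.449]
force: [-23.3, 10.9, 42.6]
grip_width: 0.0001
```

Emit:
carry_out(targets=[[4,0,0,0,0,0,255],[4,0,0,0,0,0,255],[4,0,0,0,0,0,255],[0,0,0,0,0,0,255]])

```text
clock: 4.45
position: [0.5274, -0.0631, 0.0296]
tool_rot: [3.14, 0.006, -0.449]
force: [-23.2, 11.4, 41.4]
grip_width: 0.0001
```

Vertical force is higher than needed, so I'll ease up slightly.

Emit:
carry_out(targets=[[0,0,-0.5,0,0,0,255],[2,0,0,0,0,0,255],[0,0,0,0,0,0,255]])

```text
clock: 4.7
position: [0.53, -0.0645, 0.0298]
tool_rot: [3.141, 0.004, -0.449]
force: [-14.6, 6.6, 26.0]
grip_width: -0.0001
```

Run:
```python
from workcell import bot
import cv2, numpy as np
s=bot.observe(); print(s["position"],s["tool_rot"],s["force"])
f=bot.grab_frame("wrist"); np.savez("wrist3.npz",**f,pos=s["position"],rot=s["tool_rot"])
cv2.imwrite("pics/wrist3.png",cv2.resize(f["color"][:300,130:390,::-1],None,fx=2,fy=2))
```

```text
[ 0.5300163  -0.0644648   0.02979514] [ 3.14062474  0.00366045 -0.44927605] [-14.62417775   6.61765817  25.98939787]
```

View pics/wrist3.png

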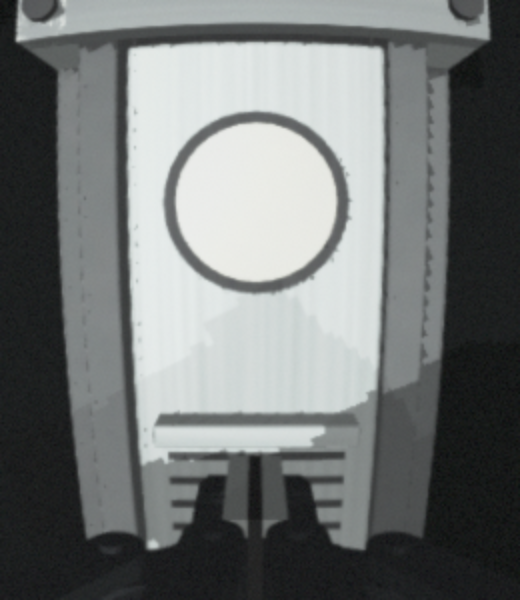

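Wrist crop: the tips (255,455) are against the ridge (rows 415–450), the carrier is centred in the channel, and its nose (row 42) is just at the strap. About 80 mm to go.

Emit:
carry_out(targets=[[4,0,0,0,0,0,255],[4,0,0,0,0,0,255],[4,0,0,0,0,0,255],[4,0,0,0,0,0,255],[0,0,0,0,0,0,255]])

```text
clock: 5.17
position: [0.5448, -0.0715, 0.0298]
tool_rot: [3.141, 0.004, -0.449]
force: [-13.4, 6.3, 25.1]
grip_width: 0.0
```

Emit:
carry_out(targets=[[4,0,0,0,0,0,255],[4,0,0,0,0,0,255],[4,0,0,0,0,0,255],[4,0,0,0,0,0,255],[0,0,0,0,0,0,255]])

```text
clock: 5.58
position: [0.5593, -0.0784, 0.0299]
tool_rot: [3.141, 0.003, -0.45]
force: [-13.5, 6.3, 25.5]
grip_width: -0.0001
```

Going smoothly; the nose should be well under the strap.

Emit:
carry_out(targets=[[4,0,0,0,0,0,255],[4,0,0,0,0,0,255],[4,0,0,0,0,0,255],[4,0,0,0,0,0,255],[0,0,0,0,0,0,255]])

```text
clock: 6.0
position: [0.5738, -0.0854, 0.0299]
tool_rot: [3.141, 0.003, -0.449]
force: [-12.4, 6.3, 25.4]
grip_width: -0.0003
```

Emit:
carry_out(targets=[[4,0,0,0,0,0,255],[4,0,0,0,0,0,255],[4,0,0,0,0,0,255],[4,0,0,0,0,0,255],[0,0,0,0,0,0,255]])

```text
clock: 6.42
position: [0.5878, -0.0921, 0.03]
tool_rot: [3.141, 0.004, -0.449]
force: [-10.6, 5.7, 20.7]
grip_width: 0.0001
```

Emit:
carry_out(targets=[[3,0,0,0,0,0,255],[3,0,0,0,0,0,255],[3,0,0,0,0,0,255],[0,0,0,0,0,0,255]])

```text
clock: 6.75
position: [0.5951, -0.0955, 0.0299]
tool_rot: [3.141, 0.006, -0.449]
force: [-21.6, 10.2, 32.1]
grip_width: -0.0003
```

Emit:
carry_out(targets=[[2,0,0,0,0,0,255],[2,0,0,0,0,0,255],[0,0,0,0,0,0,255]])

```text
clock: 7.0
position: [0.5986, -0.0972, 0.0299]
tool_rot: [3.141, 0.006, -0.449]
force: [-22.5, 10.7, 32.4]
grip_width: 0.0003
```

Emit:
carry_out(targets=[[2,0,0,0,0,0,255],[2,0,0,0,0,0,255],[0,0,0,0,0,0,255]])

```text
clock: 7.25
position: [0.6023, -0.0989, 0.0299]
tool_rot: [3.141, 0.006, -0.449]
force: [-21.6, 10.6, 32.5]
grip_width: 0.0
```

Emit:
carry_out(targets=[[1,0,0,0,0,0,255],[1,0,0,0,0,0,255],[0,0,0,0,0,0,255]])

```text
clock: 7.5
position: [0.6026, -0.0991, 0.0299]
tool_rot: [3.14, 0.009, -0.449]
force: [-30.7, 14.3, 39.9]
grip_width: -0.0001
```

The tool moved 0.35 mm for 2 mm commanded and the push force rose from 24 to 34 N, so the carrier is at the stop. One more small nudge to confirm, then release.

Emit:
carry_out(targets=[[1,0,-0.3,0,0,0,255],[0,0,0,0,0,0,255]])

```text
clock: 7.67
position: [0.6027, -0.0991, 0.0299]
tool_rot: [3.14, 0.01, -0.449]
force: [-35.8, 17.5, 41.9]
grip_width: -0.0
```

Emit:
carry_out(targets=[[-4,0,0,0,0,0,255],[0,0,-5,0,0,0,255],[-3,0,-20,0,0,0,255],[0,0,-40,0,0,0,255],[0,0,0,0,0,0,255]])

```text
clock: 8.08
position: [0.6038, -0.0993, 0.1005]
tool_rot: [-3.139, -0.007, -0.45]
force: [0.4, 0.9, 0.4]
grip_width: 0.0001
```

Run:
```python
from workcell import bot
import cv2, numpy as np
s=bot.observe(); print(s["position"],s["tool_rot"],s["force"])
f=bot.grab_frame("wrist"); np.savez("wrist4.npz",**f,pos=s["position"],rot=s["tool_rot"])
cv2.imwrite("pics/wrist4.png",cv2.resize(f["color"][:300,:,::-1],None,fx=1.5,fy=1.5))
```

```text
[ 0.60382214 -0.09932044  0.10051731] [-3.13938544 -0.00653219 -0.45027379] [0.38163655 0.89258942 0.42717021]
```

View pics/wrist4.png

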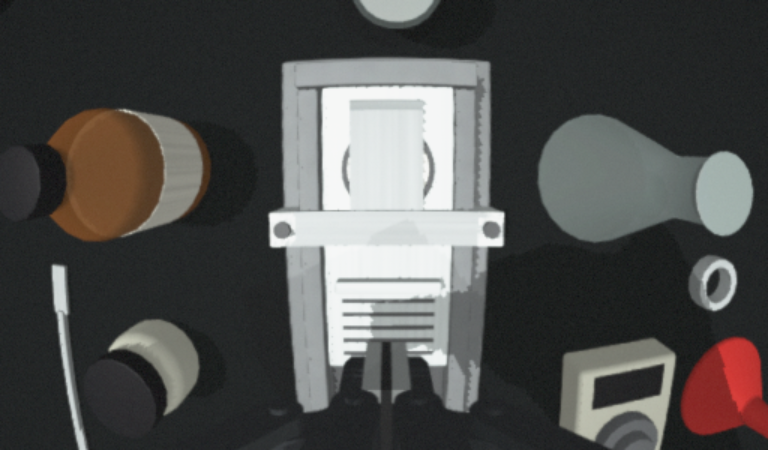

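The nose edge (row 86) is flush with the end stop, the leaf (350–423, rows 100–210) lies on the carrier, which has stayed down under the strap. Now over to the button: back, then sideways.

Emit:
carry_out(targets=[[-23,0,-20,0,0,0,255],[-23,0,-20,0,0,0,255],[-23,0,-10,0,0,0,255],[-22,0,0,0,0,0,255],[0,0,0,0,0,0,255]])

```text
clock: 8.55
position: [0.5164, -0.0579, 0.1451]
tool_rot: [3.141, 0.001, -0.449]
force: [1.7, 0.9, 0.7]
grip_width: 0.0001
```

Emit:
carry_out(targets=[[0,38,0,0,0,0,255],[0,38,0,0,0,0,255],[0,38,0,0,0,0,255],[0,37,0,0,0,0,255],[0,0,0,0,0,0,255]])

```text
clock: 8.97
position: [0.45, -0.2018, 0.1444]
tool_rot: [3.139, 0.001, -0.458]
force: [-0.0, -1.0, 0.3]
grip_width: -0.0004
```

Run:
```python
from workcell import bot
import cv2, numpy as np
s=bot.observe(); print(s["position"],s["tool_rot"],s["force"])
f=bot.grab_frame("wrist"); np.savez("wrist5.npz",**f,pos=s["position"],rot=s["tool_rot"])
cv2.imwrite("pics/wrist5.png",cv2.resize(f["color"][:300,:,::-1],None,fx=1.5,fy=1.5))
```

```text
[ 0.44996274 -0.20180706  0.14436364] [ 3.13866922e+00  7.36662670e-04 -4.57915371e-01] [-0.04122423 -1.01649868  0.26641815]
```

View pics/wrist5.png

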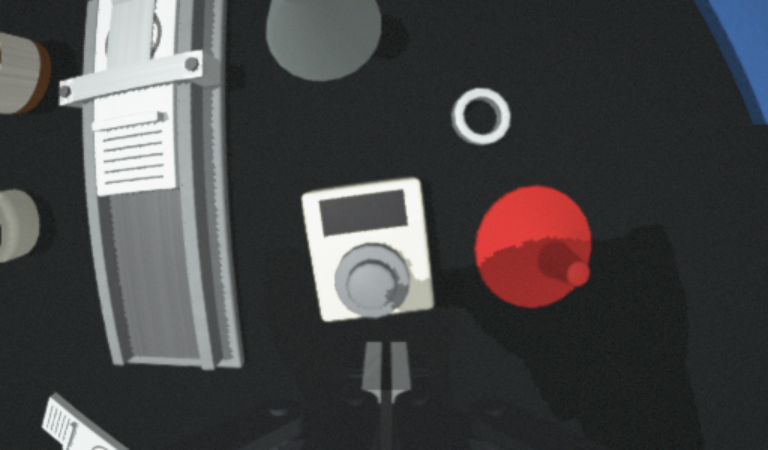

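The cap centre is at (372,284); the box and its surroundings are clear of the fingers.

Run:
```python
from h import *
f=dict(np.load("wrist5.npz")); W=R.from_euler("xyz",f["rot"]).as_matrix()
for z in (.042,.048,.054):
    p=wray(f,np.array([372,284])/1.5,z)[0]; print(z,p.round(4),"tool shift mm",((p-f["pos"])@W*1000).round(1))
```

```text
0.042 [ 0.4548 -0.196   0.042 ] tool shift mm [  1.8  -7.7 102.3]
0.048 [ 0.4562 -0.1969  0.048 ] tool shift mm [ 3.5 -7.5 96.3]
0.054 [ 0.4576 -0.1977  0.054 ] tool shift mm [ 5.1 -7.3 90.3]
```

Emit:
carry_out(targets=[[3,-8,20,0,0,0,255],[0,0,30,0,0,0,255],[0,0,25,0,0,0,255],[0,0,10,0,0,0,255],[0,0,0,0,0,0,255]])

```text
clock: 9.43
position: [0.4589, -0.1883, 0.0576]
tool_rot: [3.141, 0.004, -0.449]
force: [-0.0, 0.2, 0.3]
grip_width: -0.0001
```

Emit:
carry_out(targets=[[0,0,4,0,0,0,255],[0,0,3,0,0,0,255],[0,0,3,0,0,0,255],[0,0,0,0,0,0,255]])

```text
clock: 9.77
position: [0.4603, -0.1894, 0.05]
tool_rot: [-3.141, -0.001, -0.45]
force: [1.5, -0.1, 1.5]
grip_width: -0.0004
```

The arm settled about 8 mm off in y, since the earlier pose was read before it had stopped. I'll lift slightly, correct, and press.

Emit:
carry_out(targets=[[0,0,-6,0,0,0,255],[0,8,0,0,0,0,255],[0,0,0,0,0,0,255],[0,0,4,0,0,0,255],[0,0,0,0,0,0,255]])

```text
clock: 10.18
position: [0.456, -0.1968, 0.0512]
tool_rot: [3.142, 0.0, -0.451]
force: [-0.8, -1.5, 1.2]
grip_width: 0.0002
```

Emit:
carry_out(targets=[[0,0,2,0,0,0,255],[0,0,2,0,0,0,255],[0,0,2,0,0,0,255],[0,0,0,0,0,0,255]])

```text
clock: 10.52
position: [0.4562, -0.1967, 0.0458]
tool_rot: [3.141, 0.0, -0.45]
force: [-4.8, -1.1, 19.8]
grip_width: -0.0001
```

Emit:
carry_out(targets=[[0,0,0.5,0,0,0,255],[0,0,0,0,0,0,255],[0,0,0,0,0,0,255]])

```text
clock: 10.77
position: [0.4562, -0.1967, 0.0457]
tool_rot: [3.141, -0.0, -0.45]
force: [-5.9, -0.0, 26.5]
grip_width: -0.0004
```

Emit:
carry_out(targets=[[0,0,-3,0,0,0,255],[0,0,-2,0,0,0,255],[0,0,0,0,0,0,255]])

```text
clock: 11.02
position: [0.4563, -0.1965, 0.0502]
tool_rot: [-3.142, -0.0, -0.45]
force: [-1.4, -1.6, 2.8]
grip_width: 0.0
```

Emit:
carry_out(targets=[[0,0,-10,0,0,0,255],[0,0,-40,0,0,0,255],[0,0,-40,0,0,0,255],[0,0,-20,0,0,0,255],[0,0,0,0,0,0,255]])

```text
clock: 11.43
position: [0.4581, -0.197, 0.1647]
tool_rot: [-3.141, -0.006, -0.45]
force: [-0.2, 0.5, 0.4]
grip_width: -0.0
```

The button hit a hard end at z 0.0457 (27 N) and sprang back with the finger, about 6 mm of travel. Final check from the top camera.

Run:
```python
from workcell import bot
import cv2, numpy as np
w=bot.grab_frame("scene")["color"]; t=bot.grab_frame("wrist")["color"]
print(bot.observe()["force"])
a=cv2.resize(w[120:370,60:330,::-1],(400,370)); b=cv2.resize(t[:300,:,::-1],(400,234))
c=np.zeros((370,800,3),np.uint8); c[:,:400]=a; c[:234,400:]=b
cv2.imwrite("pics/end.png",c)
```

```text
[ 0.45154967  0.71087064 -0.41493807]
```

View pics/end.png

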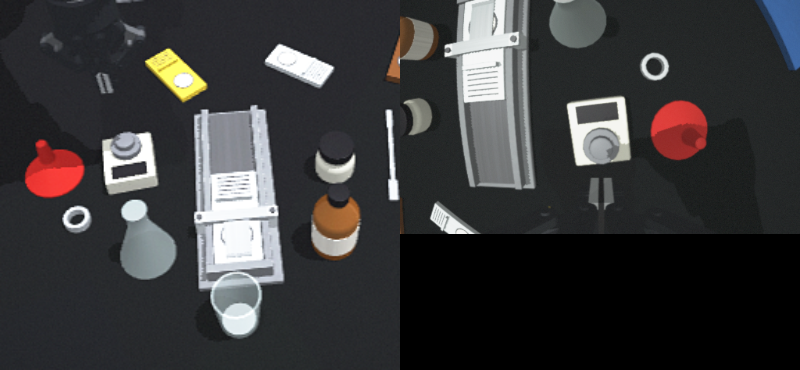

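The carrier is home under the strap (nose at about (238,263) at the stop), the button is out again, the other things are undisturbed and the fingers are clear. Handing in.

```bash
python3 -c "
from workcell import bot
print(bot.job_done())"
```

```text
the job is handed in; nothing more can be done
None
```

The carrier is home under the strap and the start button was pressed right in and let go. I handed the job in at about 11.5 s of robot time.

- **Carrier:** I pressed the pad to the bottom of the bed (TCP at about z = 30 mm) with the fingers shut. I then pushed on the ridge for about 100 mm under the strap and the leaf spring. At the end stop the last 3 mm commanded moved it only about 0.4 mm, while the push rose from 24 to about 40 N. After I let go, the pictures showed the nose flush with the stop and the carrier still held down.
- **Button:** It reached a hard end at z = 45.7 mm under about 27 N, roughly 6 mm of travel. It pushed back as I lifted, and the last picture shows it out again.
- **Surroundings:** The last picture shows the glassware and other things in view where they were and the fingers clear in the air, with wrist force under 1 N.

Some things did not go as planned:
- The downward fingertip force on the pad reached about 43 N early in the push and 42 N at the stop, more than needed. The 40 N limit is stated for the arm and gripper body.
- I first came down about 8 mm off the button centre. I stopped there with about 1.5 N on the wrist, possibly a light touch on the cap, and corrected before pressing.
- I had no direct reading of the bed, leaf or button joints, so those results come from force, position and pictures.

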